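Open the bench torch's gas and hold in the pilot valve

TASK

Make the lampworker's torch ready to light. First open the main gas valve: turn its handwheel counter-clockwise, regrasping as needed, until the raised rib on the wheel points at the raised mark on the flange. Then fit the loose pointer knob the right way round onto the pilot valve's D-shaped spindle, push it fully home, press it in so that the sprung spindle goes down nearly to its stop, and finish while still holding the knob pressed in, without letting go; leave the other things on the bench where they are.

Things in the scene. Friction and masses are not known exactly. Their poses are not given: they have to be found in the camera images.
- main_valve: Main gas valve, fixed: square flange 110 mm wide, 12 mm thick, brass body, two copper pipe stubs along its y axis (to 50 mm from the axis, below 34 mm), grey handwheel on top. Origin on the wheel's upright axis at bench level, z up. The mark is a raised bar on the flange, 34 to 52 mm from the axis, 18 mm above the bench, 2.6 rad counter-clockwise (from above) from the valve's x axis.
- wheel (a joint): Angle of the handwheel (rad), growing counter-clockwise seen from above, with stops at 0 and 3.6. At 0 the rib on its top points along the valve's x axis; at 2.6 it points at the mark. It starts at 0 to 0.5, turns with light friction (about 0.1 N m) and stays where it is left.
- wheel_top (a point): Top of the handwheel on its axis, 80 mm above the bench; its x axis turns with the wheel and runs along the rib. The wheel is a solid disc 56 mm in diameter, its rim 58 to 76 mm above the bench, free space around and below it down to the stubs and flange. The raised rib (24 x 5 mm, 4 mm high) runs from 4 to 28 mm from the axis on one side only.
- pilot_valve: Pilot valve, fixed to the bench: aluminium block 90 x 90 mm, 36 mm high, with a low steel collar (40 mm in diameter, top at 40 mm) round the spindle, and one short copper pipe stub in the middle of one side (its +x side, reaching 75 mm from the axis, below 31 mm). Origin on the spindle's upright axis at bench level, z up.
- spindle_tip (a point): Tip of the upright steel spindle on its axis, 64 mm above the bench when not pressed (24 mm above the collar). 14 mm in diameter with one flat along its whole length, 3 mm from the axis; the flat looks along +x of this frame, the way of the pipe stub. The last 4 mm taper to 0.7 of the size. It does not turn; it only moves down when pressed.
- spindle (a joint): How far the spindle is pressed in (m): 0 out, 0.006 at its stop. A spring pushes it out with about 3 N at 0 and 7.4 N at the stop.
- knob: Loose grey pointer knob, 54 mm high, about 90 g, standing bore down. Origin at the centre of its underside, on the bore's axis, z up. Round skirt 44 mm in diameter, 22 mm high; above it a grip bar along its x axis, 40 mm long, 16 mm wide, 22 to 54 mm high, its +x end drawn out into a tapering pointer (to 32 mm from the axis, 22 to 46 mm high). The bore's flat is on the pointer's side.
- knob_seat (a point): Inner end of the knob's bore, on its axis, 16 mm above the underside. The bore is a D, 16 mm across, flat 4 mm from the axis (+x), mouth chamfered: 1 mm clearance on the spindle. It slides on freely when pointer and spindle flat look the same way within about 0.12 rad. Fully home it meets the spindle tip: underside 48 mm above the bench, 42 mm with the spindle at its stop.
- figure_stand: Bystander: wooden block 70 x 110 x 24 mm with three little glass figures on steel wires, up to 103 mm high. Origin under its centre.
- jar: Bystander: amber glass jar, 68 mm in diameter, 100 mm high, with a metal cap. Origin under its centre.
- driver: Bystander: screwdriver, 190 mm long, wooden handle, lying on the bench beyond the work; origin under its middle.
There are look-alikes about, which are no part of the job. Leave any blue or pink look-alike of the main_valve alone. Of the things that look like the knob, take the one that is nearest to the robot's base at the start.

How it is judged:
On the way, in this order (a step that is already met when the one before it is completed fails the run):
1. the handwheel's rib points at the mark (2.6 rad, within 0.2) (value of joint wheel between 2.4 and 2.8 rad), for 0.2 s.
2. the knob is fully home on the spindle (horizontal distance between knob_seat and spindle_tip below 0.004 m and z of knob_seat in the frame of spindle_tip between -0.004 and 0.003 m and angle between knob's own z axis and vertical below 0.12 rad), for 0.1 s.
At the end, for the whole second after the job is handed in: The handwheel stands at 2.6 rad within 0.2; the knob is upright and fully home on the spindle (bore end within 3 mm of the spindle tip, axes within 4 mm); the fingers still hold the knob and keep the spindle pressed in by more than 4 of its 6 mm through the last second (all of step 1 and all of step 2 and value of joint spindle above 0.004 m and contact force between the fingers and knob above 1 N); the arm keeps its last pose, push and grip.
It fails at once if the figure stand was disturbed (moved more than 30 mm) (distance of figure_stand from where it was at the start of the episode above 0.03 m).
It fails at once if the jar was disturbed (moved more than 30 mm) (distance of jar from where it was at the start of the episode above 0.03 m).
It fails at once if the screwdriver was disturbed (moved more than 30 mm) (distance of driver from where it was at the start of the episode above 0.03 m).
It also fails if it takes over 70 s, if anything falls off the work surface, if the arm or the gripper's body presses on something with over 40 N, if the wrist force passes 120 N, or if a joint passes its speed limit or range.

ROBOT

A 6-joint arm with a two-finger parallel gripper is mounted at the origin on the work surface. World frame = base frame: x ahead of the robot, y to its left, z up, the work surface at z = 0. Lengths are in m, angles in rad, forces in N, time in s.
With the tool pointing down it reaches from about 0.25 to 0.725 m from the base axis. Payload 9.7 kg.
Tool frame: the origin (TCP) lies between the finger pads; the fingertips stand 11 mm ahead of it and the grasp point (between the pads) lies 8 mm behind it (manip.finger_overhang is the distance from the TCP to the fingertips, in m); y points along the fingers, z is the direction in which the jaws open and shut, and the axes are right-handed (so a half turn about y gives the same grasp; the last joint's range is limited). The gripper opens to 85 mm and grips with 20 to 120 N. Pads are 22 mm wide; open, the fingers measure 114 mm over their backs; the gripper's body (76 mm by 85 mm) begins 54 mm behind the grasp point. The pads swing forward as they close: fully open they stand 13 mm farther back than shut.
Start: joints at [-1.269, 0.087, 0.176, 1.66, 0, 1.571], TCP at [0.163, -0.525, 0.242] pointing down, gripper open.
Joint ranges: [-3.13, 3.13], [-0.85, 1.81], [-1.15, 1.24], [-2.2, 2.28], [-1.44, 1.52], [-3.14, 3.14]. Speed limits (rad/s): [2.22, 2.22, 2.57, 3.14, 3.14, 3.14].

INTERFACE

Orientations are given as a 3x3 rotation matrix whose columns are the frame's x, y, z axes.
In Python, from plant import manip gives the robot as it stands.
- The arm moves only by the tool step_arm, never from a script. Its argument "targets" is a list of rows, each an object of numbers: "x", "y", "z": the shift along the tool's x, y, z in m; "ax", "ay", "az": the turn, a rotation vector about the tool's x, y, z in rad; "hand": the gripper's target within -1 to 1 (shut at 1, half-way at 0, fully open at -1). In form: [{"x": .., "y": .., "z": .., "ax": .., "ay": .., "az": .., "hand": ..}, ...]. A call has 1 to 10 rows; each row is the pose to reach, as a shift and turn from the pose measured when the call began, along the tool's axes at that moment; what a row does not reach only later rows make up. A row lasts 1/10 s, in which the tool goes at most 50 mm and 8.59 degrees, less where a joint would pass 70% of its speed; a pose out of reach is approached as far as the arm can. A call with a gripper value outside its range is refused whole. The fingers move at their own pace and stop on an object; the grip force is fixed at half the most. Time passes only in rows, so rows that repeat a pose let the fingers close. It gives the time, the measured TCP pose, the force and the opening at its end, in the units of the state.
- manip.read_state(): the state, without advancing time (a new reading comes with each control period).
- manip.camera(name): name is "side" or "top" or "wrist"; returns (picture, depth): 480x640x3 uint8, red, green, blue; 480x640 float32, m along the optical axis (not along the pixel's ray), 0 where there is no reading.
- manip.get_calibration(name): a dict with "fx", "fy", "cx", "cy" (pixels), "R" (3x3) and "t" (3): a world point X has camera coordinates R X + t; the wrist camera has in their place "T_tool_cam" (4x4, takes a point from camera to tool coordinates, whose origin is the TCP and whose axes are the tool frame's). Camera axes: x right, y down, z forward; pixel columns grow to the right and rows downward; lengths in m; the calibration is good to about 2 mm. The wrist camera is an equidistant fisheye: a pixel r from the principal point sees the ray r / f radians off the axis. A picture is of the moment at which its call begins: read the wrist's pose just before it. get_calibration takes no time and is no camera call.
- manip.job_done(): hands the job in, once; it reports no verdict.
The state is a dict: "time": time; "q": joint angles; "joint_vel": joint speeds; "joint_efforts": joint torques, N m; "position": TCP position; "orientation": TCP orientation; "force": force on the tool from outside, world axes, zero at the start; "ft_torque": the same for the moment, N m; "finger_gap": finger opening in m.
Only numpy, scipy, OpenCV 4.12 (cv2) and the standard library are available. Lean on these libraries where they do the work, as an engineer would, in place of code of your own. Each camera call takes 0.05 s, during which the arm holds its last target. There are 200 camera calls.

## Working session

There is one attempt and no reset: what is moved stays moved. The work goes in short steps, Python scripts to look and compute and a tool call to move; the robot and the scene stay as the last step left them, time stands still between calls to the robot, and variables do not carry over. Pictures are saved under pics/ and viewed, about 8 in all and at most 12, crops included, and the job is handed in when it is done.

Besides the shell and the picture viewer there is one more tool, called after "Request:" by a JSON object that holds its "name" and its "arguments". step_arm: Moves the arm, as the interface text tells. Its arguments: {"type":"object","properties":{"targets":{"type":"array"}},"required":["targets"]}

```bash
mkdir -p pics; ls
cat > h.py <<'E'
import numpy as np, cv2
from plant import manip
def snap(n,save):
    im,d=manip.camera(n); cv2.imwrite(f'pics/{save}.png',im[:,:,::-1]); np.savez(f'pics/{save}.npz',im=im,d=d); return im,d
def cloud(n,d):
    c=manip.get_calibration(n); v,u=np.mgrid[:480,:640]
    P=np.stack([(u-c['cx'])/c['fx']*d,(v-c['cy'])/c['fy']*d,d],-1)
    return (P-np.array(c['t']))@np.array(c['R'])   # R^T (P-t)
E
python3 - <<'E'
from h import *
im,d=snap('top','top1'); im2,d2=snap('side','side1')
cv2.imwrite('pics/both.png',cv2.resize(np.vstack([im,im2])[:,:,::-1],None,fx=.62,fy=.62))
s=manip.read_state(); print(s['position'],s['orientation'],s['time'],s['finger_gap'])
for n in('top','side'): print(manip.get_calibration(n))
E
```

```text
pics
[ 0.16340813 -0.52495547  0.24164687] [[-9.54811429e-01 -3.73363077e-04  2.97212037e-01]
 [-2.97212271e-01  1.15706278e-03 -9.54810728e-01]
 [ 1.25980843e-05 -9.99999261e-01 -1.21574486e-03]] 0.1 0.0855662088810353
{'fx': 536.1137384949351, 'fy': 536.1137384949351, 'cx': 316.8834442738387, 'cy': 245.36676145914498, 'R': array([[-0.01913241, -0.99938744, -0.02930345],
       [-0.99328251,  0.02234459, -0.11353662],
       [ 0.11412185,  0.02693437, -0.99310158]]), 't': array([0.05432635, 0.6086381 , 1.35179078])}
{'fx': 602.6286356026816, 'fy': 602.6286356026816, 'cx': 317.81929241425365, 'cy': 234.88374473788102, 'R': array([[ 0.89176272, -0.45245283, -0.00675876],
       [-0.30743037, -0.59483541, -0.74273643],
       [ 0.33203285,  0.66442251, -0.66954978]]), 't': array([-0.52746691,  0.25871584,  1.50238627])}
```

View pics/top1.png

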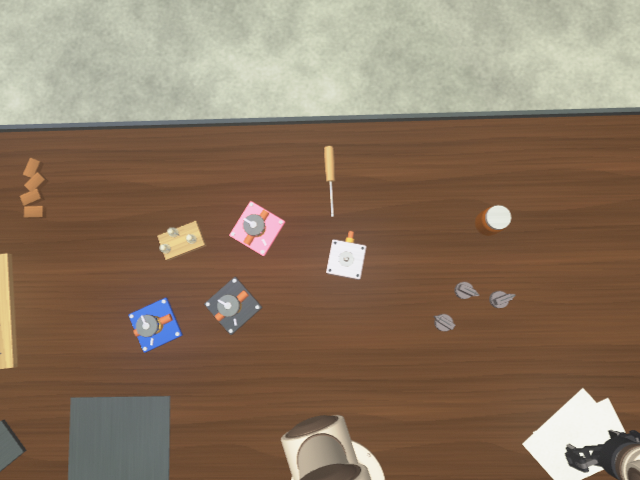

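The top view shows the real (black) main valve near px (232,305), the pilot valve at (346,259), and three knobs at (445,323), (465,290) and (501,299). Next I measure these.

Run:
```python
from h import *
im=np.load('pics/top1.npz')['im'];d=np.load('pics/top1.npz')['d']
P=cloud('top',d)
def fit(u,v,z0,z1,r=30):
    p=P[v-r:v+r,u-r:u+r].reshape(-1,3); m=(p[:,2]>z0)&(p[:,2]<z1); p=p[m]; return p.mean(0).round(4),np.median(p,0).round(4),len(p),np.ptp(p,0).round(3)
print('bench',P[400,250],P[330,500])
for n,u,v,z0,z1,r in [('wheel',232,305,.066,.1,20),('flange',232,305,.006,.03,40),('pilot',346,259,.025,.06,40),('k1',445,323,.01,.1,14),('k1top',445,323,.035,.1,14),('k2',465,290,.01,.1,14),('k3',501,299,.01,.1,16),('stand',181,240,.01,.2,30),('jar',495,217,.05,.2,25),('driver',331,180,.008,.2,38),('pink',257,228,.066,.1,20)]:
    print(n,*fit(u,v,z0,z1,r))
Z=lambda u,v,r,k:cv2.resize(im[v-r:v+r,u-r:u+r,::-1],(k,k),interpolation=cv2.INTER_CUBIC)
cv2.imwrite('pics/crops.png',np.hstack([Z(232,305,32,400),Z(346,259,32,400)]))
```

```text
bench [0.21660953 0.22252407 0.00176321] [ 0.38330067 -0.42537905  0.00205801]
wheel [0.4595 0.2663 0.0755] [0.46   0.2661 0.0756] 401 [0.053 0.054 0.018]
flange [0.4601 0.264  0.012 ] [0.4594 0.2609 0.0115] 1294 [0.204 0.208 0.024]
pilot [ 0.5747 -0.0317  0.0356] [ 0.5742 -0.0333  0.0357] 1241 [0.125 0.103 0.035]
k1 [ 0.4066 -0.2746  0.0363] [ 0.4066 -0.2745  0.0388] 267 [0.043 0.048 0.048]
k1top [ 0.4078 -0.2741  0.0507] [ 0.4079 -0.2744  0.0514] 137 [0.033 0.047 0.023]
k2 [ 0.486  -0.3322  0.0358] [ 0.4852 -0.3314  0.0334] 273 [0.041 0.051 0.048]
k3 [ 0.463  -0.4203  0.0347] [ 0.4643 -0.4195  0.0284] 287 [0.041 0.052 0.049]
stand [0.6315 0.398  0.0362] [0.6313 0.3999 0.0245] 1163 [0.101 0.123 0.095]
jar [ 0.6594 -0.4004  0.0903] [ 0.6591 -0.3994  0.0972] 670 [0.069 0.065 0.056]
driver [0.8102 0.006  0.0199] [0.8176 0.0048 0.0207] 417 [0.2   0.161 0.025]
pink [0.6617 0.2013 0.0755] [0.6613 0.2013 0.0755] 387 [0.055 0.057 0.018]
```

View pics/crops.png

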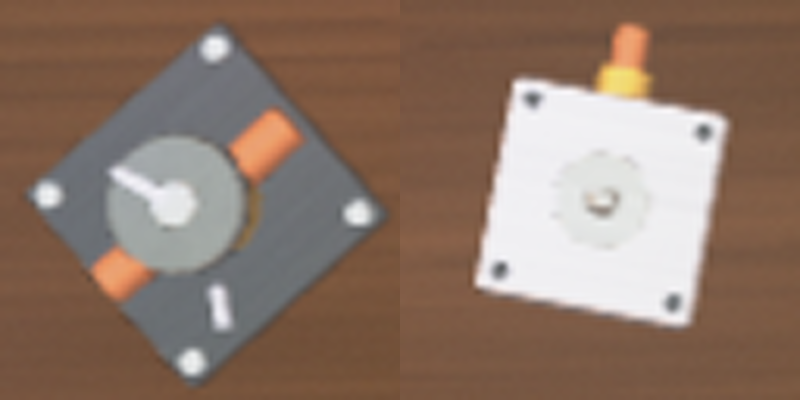

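View pics/side1.png

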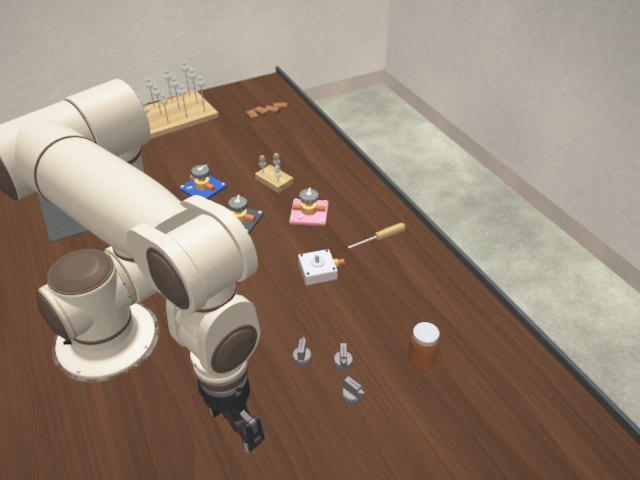

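Run:
```python
from h import *
im=np.load('pics/top1.npz')['im'];d=np.load('pics/top1.npz')['d']
P=cloud('top',d); c=manip.get_calibration('top'); R,t=c['R'],c['t']
def px(u,v,z): # pixel -> world at height z
    r=R.T@np.array([(u-c['cx'])/c['fx'],(v-c['cy'])/c['fy'],1]); o=-R.T@t
    return o+r*(z-o[2])/r[2]
def sq(u,v,r,z0,z1):
    p=P[v-r:v+r,u-r:u+r].reshape(-1,3); p=p[(p[:,2]>z0)&(p[:,2]<z1)]
    return p
def crop(x,y,u,v): return u-32+x*.16,v-32+y*.16
w=np.array([.4595,.2663])
# flange corners/bolts from crop (bolts z~.014)
b=np.array([px(*crop(x,y,232,305),.016)[:2] for x,y in [(214,47),(358,212),(191,362),(48,194)]])
print('flange centre',b.mean(0), 'edge angles',[np.arctan2(*(b[(i+1)%4]-b[i])[::-1]).round(3) for i in range(4)])
f=b.mean(0)
hub=px(*crop(175,203,232,305),.084)[:2]; rt=px(*crop(114,171,232,305),.084)[:2]
print('hub',hub,'rib',np.arctan2(*(rt-hub)[::-1]))
m=px(*crop(220,307,232,305),.018)[:2]; m1=px(*crop(215,286,232,305),.018)[:2]; m2=px(*crop(226,328,232,305),.018)[:2]
print('mark',np.arctan2(*(m-f)[::-1]),np.arctan2(*(m2-m1)[::-1]))
# pilot: bolts at z .036
b=np.array([px(*crop(x,y,346,259),.036)[:2] for x,y in [(533,100),(704,132),(673,303),(499,271)]-np.array([400,0])])
print('pilot centre',b.mean(0),[np.arctan2(*(b[(i+1)%4]-b[i])[::-1]).round(3) for i in range(4)])
print('tip',px(*crop(204,202,346,259),.064)[:2])
p=sq(445,323,14,.027,.07)[:,:2]
m=p.mean(0);_,_,V=np.linalg.svd(p-m); s=(p-m)@V[0]; print('knob',m,np.arctan2(V[0][1],V[0][0]),s.min(),s.max())
k=sq(445,323,14,.012,.026); print('skirt',k.mean(0))
cv2.imwrite('pics/k.png',np.hstack([cv2.resize(im[v-20:v+20,u-20:u+20,::-1],(360,360),interpolation=cv2.INTER_CUBIC) for u,v in [(445,323)]]))
```

```text
flange centre [0.45922306 0.2650723 ] edge angles [np.float64(-2.431), np.float64(2.284), np.float64(0.705), np.float64(-0.861)]
hub [0.45918015 0.26339089] rib 1.0771818315158825
mark -2.9672310081613356 -2.884763822815319
pilot centre [ 0.57202764 -0.03356362] [np.float64(-1.78), np.float64(2.935), np.float64(1.368), np.float64(-0.218)]
tip [ 0.56925108 -0.0335187 ]
knob [ 0.40769431 -0.27385203] -2.1436758114315717 -0.027677334786887654 0.025005686890317808
skirt [ 0.4054884  -0.27574776  0.02061176]
```

Request:
{"name": "step_arm", "arguments": {"targets": [{"x": -0.2, "y": 0, "z": -0.3, "ay": 0.15, "hand": -1}, {"x": -0.2, "y": 0, "z": -0.3, "ay": 0.15, "hand": -1}]}}

```text
invalid input
```

```bash
python3 -c "
from h import *
s=manip.read_state(); print(s['time'],s['q'],s['position'],s['orientation'])
print(manip.get_calibration('wrist'),manip.finger_overhang)"
```

```text
0.1 [-1.26901704e+00  8.74056707e-02  1.75200188e-01  1.65980659e+00
 -1.25887999e-05  1.57080397e+00] [ 0.16340813 -0.52495547  0.24164687] [[-9.54811429e-01 -3.73363077e-04  2.97212037e-01]
 [-2.97212271e-01  1.15706278e-03 -9.54810728e-01]
 [ 1.25980843e-05 -9.99999261e-01 -1.21574486e-03]]
{'fx': 371.64829954431775, 'fy': 371.64829954431775, 'cx': 316.2524918189612, 'cy': 239.92672002224816, 'T_tool_cam': array([[-5.61573610e-04,  9.59397397e-01,  2.82057299e-01,
        -7.15764684e-02],
       [-3.49922310e-04, -2.82057515e-01,  9.59397434e-01,
        -1.32159862e-01],
       [ 9.99999781e-01,  4.40074139e-04,  4.94110610e-04,
         2.41978130e-04],
       [ 0.00000000e+00,  0.00000000e+00,  0.00000000e+00,
         1.00000000e+00]])} 0.011
```

Request:
{"name": "step_arm", "arguments": {"targets": [{"x": -0.518, "y": 0.02, "z": -0.666, "ax": 0, "ay": -1.79, "az": 0, "hand": -1}, {"x": -0.518, "y": 0.02, "z": -0.666, "ax": 0, "ay": -1.79, "az": 0, "hand": -1}, {"x": -0.518, "y": 0.02, "z": -0.666, "ax": 0, "ay": -1.79, "az": 0, "hand": -1}, {"x": -0.518, "y": 0.02, "z": -0.666, "ax": 0, "ay": -1.79, "az": 0, "hand": -1}, {"x": -0.518, "y": 0.02, "z": -0.666, "ax": 0, "ay": -1.79, "az": 0, "hand": -1}, {"x": -0.518, "y": 0.02, "z": -0.666, "ax": 0, "ay": -1.79, "az": 0, "hand": -1}, {"x": -0.518, "y": 0.02, "z": -0.666, "ax": 0, "ay": -1.79, "az": 0, "hand": -1}, {"x": -0.518, "y": 0.02, "z": -0.666, "ax": 0, "ay": -1.79, "az": 0, "hand": -1}, {"x": -0.518, "y": 0.02, "z": -0.666, "ax": 0, "ay": -1.79, "az": 0, "hand": -1}, {"x": -0.518, "y": 0.02, "z": -0.666, "ax": 0, "ay": -1.79, "az": 0, "hand": -1}]}}

```text
time: 1.1
position: [0.3392, -0.0552, 0.2305]
orientation: [[0.235, 0.001, 0.972], [-0.972, 0.001, 0.235], [-0.001, -1.0, 0.001]]
force: [1.4, -0.8, 0.1]
finger_gap: 0.0855
```

```bash
cat >> h.py <<'E'
def rel(x,y,z,jaw):
    """tool-frame shift and ay to bring TCP to world x,y,z with jaw (tool z) at yaw jaw, tool down"""
    s=manip.read_state(); R=np.array(s['orientation']); 
    Z=np.array([np.cos(jaw),np.sin(jaw),0]); Y=np.array([0,0,-1.]); X=np.cross(Y,Z)
    rv=cv2.Rodrigues(R.T@np.stack([X,Y,Z],1))[0].ravel()
    print('t',round(s['time'],2),'q',np.round(s['q'],2),'p',np.round(s['position'],4),'jaw',round(float(np.arctan2(R[1,2],R[0,2])),3),'F',np.round(s['force'],1),'gap',round(s['finger_gap'],4))
    print('shift',(R.T@(np.array([x,y,z])-s['position'])).round(4),'rot',rv.round(4))
E
python3 -c "
from h import *
rel(.46,.265,.22,.522)"
```

```text
t 1.1 q [-0.16 -0.41 -0.28  1.7   0.    1.17] p [ 0.3392 -0.0552  0.2305] jaw 0.237 F [ 1.4 -0.8  0.1] gap 0.0855
shift [-0.2829  0.0109  0.1926] rot [-0.0009 -0.2851 -0.0006]
```

Request:
{"name": "step_arm", "arguments": {"targets": [{"x": -0.283, "y": 0.011, "z": 0.193, "ax": 0, "ay": -0.285, "az": 0, "hand": -1}, {"x": -0.283, "y": 0.011, "z": 0.193, "ax": 0, "ay": -0.285, "az": 0, "hand": -1}, {"x": -0.283, "y": 0.011, "z": 0.193, "ax": 0, "ay": -0.285, "az": 0, "hand": -1}, {"x": -0.283, "y": 0.011, "z": 0.193, "ax": 0, "ay": -0.285, "az": 0, "hand": -1}, {"x": -0.283, "y": 0.011, "z": 0.193, "ax": 0, "ay": -0.285, "az": 0, "hand": -1}, {"x": -0.283, "y": 0.011, "z": 0.193, "ax": 0, "ay": -0.285, "az": 0, "hand": -1}, {"x": -0.283, "y": 0.011, "z": 0.193, "ax": 0, "ay": -0.285, "az": 0, "hand": -1}, {"x": -0.283, "y": 0.011, "z": 0.193, "ax": 0, "ay": -0.285, "az": 0, "hand": -1}, {"x": -0.283, "y": 0.011, "z": 0.193, "ax": 0, "ay": -0.285, "az": 0, "hand": -1}]}}

```text
time: 2.0
position: [0.46, 0.2658, 0.2187]
orientation: [[0.5, -0.002, 0.866], [-0.866, -0.001, 0.5], [-0.0, -1.0, -0.002]]
force: [-0.5, -0.6, 0.7]
finger_gap: 0.085
```

```bash
cat >> h.py <<'E'
def wcloud(d,s):
    c=manip.get_calibration('wrist'); v,u=np.mgrid[:480,:640]
    a,b=(u-c['cx'])/c['fx'],(v-c['cy'])/c['fy']; r=np.hypot(a,b)+1e-9; th=r
    k=np.tan(np.minimum(th,1.4))/r
    P=np.stack([a*k*d,b*k*d,d],-1); T=c['T_tool_cam']
    return (P@T[:3,:3].T+T[:3,3])@np.array(s['orientation']).T+np.array(s['position'])
def rect(P,im,x0,y0,half,n=600,zr=(-.01,.15),up=None):
    """orthographic top-down picture; row up=+x world, col right=-y"""
    m=(abs(P[...,0]-x0)<half)&(abs(P[...,1]-y0)<half)&(P[...,2]>zr[0])&(P[...,2]<zr[1])
    o=np.zeros((n,n,3),np.uint8); p=P[m]; o_=np.argsort(p[:,2]); p=p[o_]; c=im[m][o_]
    for q,k in zip(p,c):
        cv2.circle(o,(int((y0+half-q[1])/(2*half)*n),int((x0+half-q[0])/(2*half)*n)),2,[int(i) for i in k[::-1]],-1)
    return o
E
python3 - <<'E'
from h import *
rel(.46,.265,.22,.522)
s=manip.read_state(); im,d=snap('wrist','w1'); P=wcloud(d,s)
m=(P[...,2]>.068)&(P[...,2]<.078)&(np.hypot(P[...,0]-.46,P[...,1]-.265)<.04); p=P[m]
print(m.sum(),p.mean(0)); (c,r)=cv2.minEnclosingCircle(p[:,:2].astype(np.float32)); print(c,r)
m=(P[...,2]>.0815)&(P[...,2]<.09)&(np.hypot(P[...,0]-.46,P[...,1]-.265)<.04); q=P[m]; print('rib',len(q),q.mean(0),np.arctan2(q.mean(0)[1]-c[1],q.mean(0)[0]-c[0]))
cv2.imwrite('pics/w1v.png',np.hstack([cv2.resize(im[:,:,::-1],(400,300)),cv2.resize(rect(P,im,.46,.265,.08),(300,300))]))
E
```

```text
t 2.0 q [0.52 0.04 0.08 1.61 0.   1.57] p [0.46   0.2658 0.2187] jaw 0.524 F [-0.5 -0.6  0.7] gap 0.085
shift [ 0.0007 -0.0013 -0.0004] rot [ 0.0016  0.0015 -0.0003]
3411 [0.4581645  0.26522471 0.07625829]
(0.45960068702697754, 0.2642265558242798) 0.029126569628715515
rib 28 [0.46519811 0.27532429 0.08183561] 1.1036549159168147
```

View pics/w1v.png

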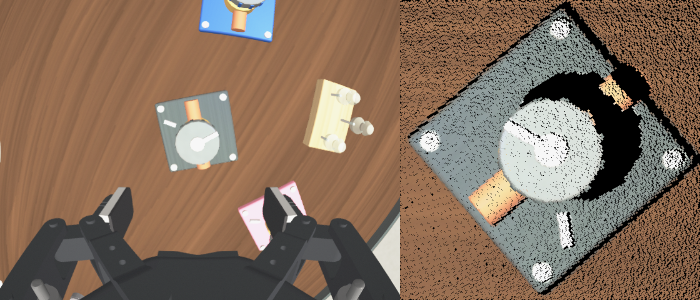

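Request:
{"name": "step_arm", "arguments": {"targets": [{"x": 0, "y": 0.05, "z": -0.001, "ax": 0, "ay": 0, "az": 0, "hand": -1}, {"x": 0, "y": 0.1, "z": -0.001, "ax": 0, "ay": 0, "az": 0, "hand": -1}, {"x": 0, "y": 0.135, "z": -0.001, "ax": 0, "ay": 0, "az": 0, "hand": -1}, {"x": 0, "y": 0.155, "z": -0.001, "ax": 0, "ay": 0, "az": 0, "hand": -1}, {"x": 0, "y": 0.166, "z": -0.001, "ax": 0, "ay": 0, "az": 0, "hand": -1}, {"x": 0, "y": 0.166, "z": -0.001, "ax": 0, "ay": 0, "az": 0, "hand": -1}, {"x": 0, "y": 0.166, "z": -0.001, "ax": 0, "ay": 0, "az": 0, "hand": 0.6}, {"x": 0, "y": 0.166, "z": -0.001, "ax": 0, "ay": 0, "az": 0, "hand": 0.6}, {"x": 0, "y": 0.166, "z": -0.001, "ax": 0, "ay": 0, "az": 0, "hand": 0.6}, {"x": 0, "y": 0.166, "z": -0.001, "ax": 0, "ay": 0, "az": 0, "hand": 0.6}]}}

```text
time: 3.05
position: [0.4597, 0.2647, 0.0555]
orientation: [[0.499, 0.002, 0.867], [-0.867, 0.001, 0.499], [0.0, -1.0, 0.002]]
force: [-2.3, -3.1, 9.2]
finger_gap: 0.0546
```

```bash
python3 -c "
from h import *
rel(.459,.265,.052,.522)"
```

```text
t 3.05 q [ 0.52  0.05 -0.23  1.29 -0.    1.57] p [0.4597 0.2647 0.0555] jaw 0.522 F [-2.3 -3.1  9.2] gap 0.0546
shift [-0.0007  0.0035 -0.0005] rot [-0.0018  0.0003  0.0001]
```

Request:
{"name": "step_arm", "arguments": {"targets": [{"x": 0, "y": 0, "z": 0, "ax": 0, "ay": -0.1, "az": 0, "hand": 0.6}, {"x": 0, "y": 0, "z": 0, "ax": 0, "ay": -0.22, "az": 0, "hand": 0.6}, {"x": 0, "y": 0, "z": 0, "ax": 0, "ay": -0.34, "az": 0, "hand": 0.6}, {"x": 0, "y": 0, "z": 0, "ax": 0, "ay": -0.46, "az": 0, "hand": 0.6}, {"x": 0, "y": 0, "z": 0, "ax": 0, "ay": -0.58, "az": 0, "hand": 0.6}, {"x": 0, "y": 0, "z": 0, "ax": 0, "ay": -0.7, "az": 0, "hand": 0.6}, {"x": 0, "y": 0, "z": 0, "ax": 0, "ay": -0.82, "az": 0, "hand": 0.6}, {"x": 0, "y": 0, "z": 0, "ax": 0, "ay": -0.94, "az": 0, "hand": 0.6}, {"x": 0, "y": 0, "z": 0, "ax": 0, "ay": -1.06, "az": 0, "hand": 0.6}, {"x": 0, "y": 0, "z": 0, "ax": 0, "ay": -1.15, "az": 0, "hand": 0.6}]}}

```text
time: 4.05
position: [0.4598, 0.2647, 0.0557]
orientation: [[0.994, 0.002, -0.106], [0.106, 0.001, 0.994], [0.002, -1.0, 0.001]]
force: [0.3, 0.1, -5.3]
finger_gap: 0.0544
```

```bash
python3 -c "
from h import *
rel(.459,.265,.055,.522+2.23)"
```

```text
t 4.05 q [ 0.52  0.05 -0.23  1.3  -0.    0.42] p [0.4598 0.2647 0.0557] jaw 1.677 F [ 0.3  0.1 -5.3] gap 0.0544
shift [-0.0007  0.0007  0.0004] rot [ 4.000e-04 -1.075e+00  1.800e-03]
```

Request:
{"name": "step_arm", "arguments": {"targets": [{"x": 0, "y": 0, "z": 0, "ax": 0, "ay": -0.12, "az": 0, "hand": 0.6}, {"x": 0, "y": 0, "z": 0, "ax": 0, "ay": -0.24, "az": 0, "hand": 0.6}, {"x": 0, "y": 0, "z": 0, "ax": 0, "ay": -0.36, "az": 0, "hand": 0.6}, {"x": 0, "y": 0, "z": 0, "ax": 0, "ay": -0.48, "az": 0, "hand": 0.6}, {"x": 0, "y": 0, "z": 0, "ax": 0, "ay": -0.6, "az": 0, "hand": 0.6}, {"x": 0, "y": 0, "z": 0, "ax": 0, "ay": -0.72, "az": 0, "hand": 0.6}, {"x": 0, "y": 0, "z": 0, "ax": 0, "ay": -0.84, "az": 0, "hand": 0.6}, {"x": 0, "y": 0, "z": 0, "ax": 0, "ay": -0.96, "az": 0, "hand": 0.6}, {"x": 0, "y": 0, "z": 0, "ax": 0, "ay": -1.08, "az": 0, "hand": 0.6}, {"x": 0, "y": 0, "z": 0, "ax": 0, "ay": -1.08, "az": 0, "hand": 0.6}]}}

```text
time: 5.05
position: [0.4597, 0.2647, 0.0557]
orientation: [[0.373, 0.001, -0.928], [0.928, 0.001, 0.373], [0.001, -1.0, -0.001]]
force: [0.1, 0.4, -6.9]
finger_gap: 0.0539
```

Request:
{"name": "step_arm", "arguments": {"targets": [{"x": 0, "y": 0, "z": 0, "ax": 0, "ay": 0, "az": 0, "hand": -1}, {"x": 0, "y": 0, "z": 0, "ax": 0, "ay": 0, "az": 0, "hand": -1}, {"x": 0, "y": 0, "z": 0, "ax": 0, "ay": 0, "az": 0, "hand": -1}, {"x": 0, "y": 0, "z": 0, "ax": 0, "ay": 0, "az": 0, "hand": -1}, {"x": 0, "y": -0.03, "z": 0, "ax": 0, "ay": 0, "az": 0, "hand": -1}, {"x": 0, "y": -0.07, "z": 0, "ax": 0, "ay": 0, "az": 0, "hand": -1}, {"x": 0, "y": -0.12, "z": 0, "ax": 0, "ay": 0, "az": 0, "hand": -1}, {"x": 0, "y": -0.165, "z": 0, "ax": 0, "ay": 0, "az": 0, "hand": -1}, {"x": 0, "y": -0.165, "z": 0, "ax": 0, "ay": 0, "az": 0, "hand": -1}]}}

```text
time: 5.95
position: [0.4611, 0.2655, 0.2277]
orientation: [[0.374, 0.01, -0.927], [0.927, 0.006, 0.374], [0.009, -1.0, -0.007]]
force: [-0.1, -0.5, -0.8]
finger_gap: 0.0855
```

Run:
```python
from h import *
rel(.4,-.274,.22,1.0)
s=manip.read_state(); im,d=snap('wrist','w2'); P=wcloud(d,s)
m=(P[...,2]>.068)&(P[...,2]<.078)&(np.hypot(P[...,0]-.46,P[...,1]-.265)<.04); p=P[m]
(c,r)=cv2.minEnclosingCircle(p[:,:2].astype(np.float32)); print(c,r)
cv2.imwrite('pics/w2v.png',np.hstack([cv2.resize(im[:,:,::-1],(400,300)),cv2.resize(rect(P,im,.46,.265,.08),(300,300))]))
```

```text
t 5.95 q [ 0.52  0.03  0.09  1.62 -0.   -0.66] p [0.4611 0.2655 0.2277] jaw 2.758 F [-0.1 -0.5 -0.8] gap 0.0855
shift [-0.5233  0.0041 -0.1451] rot [-0.0027  1.7582  0.0127]
(0.45963865518569946, 0.26441529393196106) 0.028957288712263107
```

View pics/w2v.png

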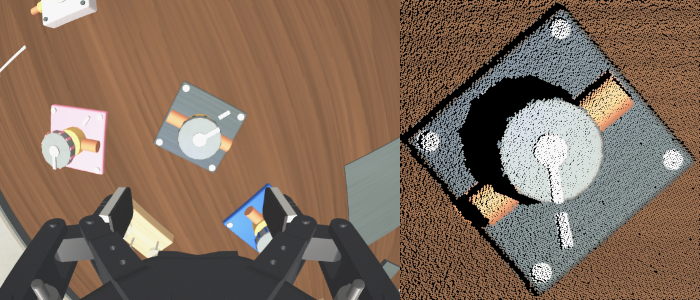

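Wheel confirmed: the rib, hub (550,150) to tip (560,200), lines up with the mark centred at (566,230). Now to the knob.

Request:
{"name": "step_arm", "arguments": {"targets": [{"x": -0.52, "y": 0.007, "z": -0.152, "ax": 0, "ay": 0.19, "az": 0, "hand": -1}, {"x": -0.52, "y": 0.007, "z": -0.152, "ax": 0, "ay": 0.19, "az": 0, "hand": -1}, {"x": -0.52, "y": 0.007, "z": -0.152, "ax": 0, "ay": 0.19, "az": 0, "hand": -1}, {"x": -0.52, "y": 0.007, "z": -0.152, "ax": 0, "ay": 0.19, "az": 0, "hand": -1}, {"x": -0.52, "y": 0.007, "z": -0.152, "ax": 0, "ay": 0.19, "az": 0, "hand": -1}, {"x": -0.52, "y": 0.007, "z": -0.152, "ax": 0, "ay": 0.19, "az": 0, "hand": -1}, {"x": -0.52, "y": 0.007, "z": -0.152, "ax": 0, "ay": 0.19, "az": 0, "hand": -1}, {"x": -0.52, "y": 0.007, "z": -0.152, "ax": 0, "ay": 0.19, "az": 0, "hand": -1}, {"x": -0.52, "y": 0.007, "z": -0.152, "ax": 0, "ay": 0.19, "az": 0, "hand": -1}, {"x": -0.52, "y": 0.007, "z": -0.152, "ax": 0, "ay": 0.19, "az": 0, "hand": -1}]}}

```text
time: 7.0
position: [0.4102, -0.2349, 0.2146]
orientation: [[0.543, 0.006, -0.84], [0.84, 0.004, 0.543], [0.007, -1.0, -0.003]]
force: [2.3, -0.2, 1.1]
finger_gap: 0.0853
```

Request:
{"name": "step_arm", "arguments": {"targets": [{"x": 0, "y": 0, "z": 0, "ax": 0, "ay": 0, "az": 0, "hand": -1}, {"x": 0, "y": 0, "z": 0, "ax": 0, "ay": 0, "az": 0, "hand": -1}]}}

```text
time: 7.2
position: [0.4094, -0.2357, 0.2132]
orientation: [[0.546, 0.004, -0.838], [0.838, 0.005, 0.546], [0.007, -1.0, -0.001]]
force: [-0.1, 0.4, -0.1]
finger_gap: 0.0851
```

Run:
```python
from h import *
rel(.4077,-.274,.2,2.57)
s=manip.read_state(); im,d=snap('wrist','w3'); P=wcloud(d,s)
def near(z0,z1,r=.035): 
    m=(P[...,2]>z0)&(P[...,2]<z1)&(np.hypot(P[...,0]-.4077,P[...,1]+.274)<r); return P[m]
top=near(.05,.06)[:,:2]; print('top z',np.median(near(.05,.06)[:,2]))
rc=cv2.minAreaRect(top.astype(np.float32)); print('bar top',len(top),rc)
bar=near(.028,.06)[:,:2]; m=bar.mean(0); V=np.linalg.svd(bar-m,full_matrices=False)[2]
print('bar mean',m,np.arctan2(V[0][1],V[0][0])); q=(top-top.mean(0)); V2=np.linalg.svd(q,full_matrices=False)[2]; print('top axis',np.arctan2(V2[0][1],V2[0][0]),top.mean(0))
print('skirt',cv2.minEnclosingCircle(near(.015,.026)[:,:2].astype(np.float32)))
cv2.imwrite('pics/w3v.png',np.hstack([cv2.resize(im[:,:,::-1],(400,300)),cv2.resize(rect(P,im,.408,-.274,.05),(300,300))]))
```

```text
t 7.2 q [-0.53 -0.11 -0.07  1.6   0.01 -1.52] p [ 0.4094 -0.2357  0.2132] jaw 2.564 F [-0.1  0.4 -0.1] gap 0.0851
shift [-0.0331  0.013  -0.0195] rot [ 0.0006 -0.0058  0.007 ]
top z 0.054435084645780785
bar top 1018 ((0.40875372290611267, -0.2772478461265564), (0.04944887384772301, 0.015309085138142109), 55.83197784423828)
bar mean [ 0.40667481 -0.279498  ] 0.9836949220862307
top axis 0.9888936139996534 [ 0.40612388 -0.28097625]
skirt ((0.4058932363986969, -0.2816661298274994), 0.022238587960600853)
```

View pics/w3v.png

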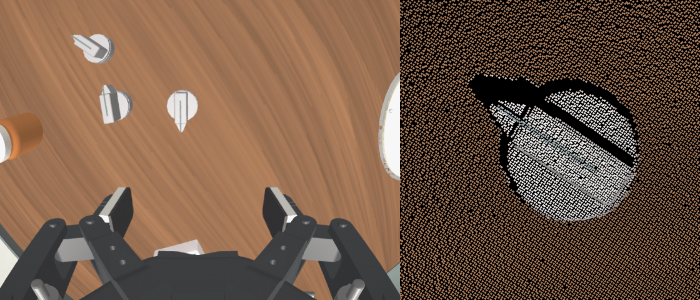

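Knob 1's pointer lies up-left in the ortho view (skirt centre (570,150), tip (475,85)), so its yaw is 0.985 rad and its centre (0.406, -0.281). Now I grasp it.

Request:
{"name": "step_arm", "arguments": {"targets": [{"x": -0.04, "y": 0.03, "z": -0.022, "ax": 0, "ay": 0.008, "az": 0.007, "hand": 0}, {"x": -0.04, "y": 0.06, "z": -0.022, "ax": 0, "ay": 0.008, "az": 0.007, "hand": 0}, {"x": -0.04, "y": 0.09, "z": -0.022, "ax": 0, "ay": 0.008, "az": 0.007, "hand": 0}, {"x": -0.04, "y": 0.12, "z": -0.022, "ax": 0, "ay": 0.008, "az": 0.007, "hand": 0}, {"x": -0.04, "y": 0.145, "z": -0.022, "ax": 0, "ay": 0.008, "az": 0.007, "hand": 0}, {"x": -0.04, "y": 0.163, "z": -0.022, "ax": 0, "ay": 0.008, "az": 0.007, "hand": 0}, {"x": -0.04, "y": 0.173, "z": -0.022, "ax": 0, "ay": 0.008, "az": 0.007, "hand": 0}, {"x": -0.04, "y": 0.173, "z": -0.022, "ax": 0, "ay": 0.008, "az": 0.007, "hand": 0}]}}

```text
time: 8.05
position: [0.4071, -0.2777, 0.0393]
orientation: [[0.549, -0.001, -0.836], [0.836, 0.001, 0.549], [0.0, -1.0, 0.001]]
force: [0.1, -0.3, -0.3]
finger_gap: 0.0426
```

```bash
python3 -c "
from h import *
rel(.406,-.281,.040,2.556)"
```

```text
t 8.05 q [-0.6  -0.03 -0.34  1.26  0.   -1.59] p [ 0.4071 -0.2777  0.0393] jaw 2.56 F [ 0.1 -0.3 -0.3] gap 0.0426
shift [-0.0033 -0.0007 -0.0009] rot [-0.0009  0.004   0.0003]
```

Request:
{"name": "step_arm", "arguments": {"targets": [{"x": -0.004, "y": -0.001, "z": -0.001, "ax": 0, "ay": 0.004, "az": 0, "hand": 0}, {"x": -0.004, "y": -0.001, "z": -0.001, "ax": 0, "ay": 0.004, "az": 0, "hand": 1}, {"x": -0.004, "y": -0.001, "z": -0.001, "ax": 0, "ay": 0.004, "az": 0, "hand": 1}, {"x": -0.004, "y": -0.001, "z": -0.001, "ax": 0, "ay": 0.004, "az": 0, "hand": 1}, {"x": -0.004, "y": -0.001, "z": -0.001, "ax": 0, "ay": 0.004, "az": 0, "hand": 1}, {"x": -0.004, "y": -0.001, "z": -0.001, "ax": 0, "ay": 0.004, "az": 0, "hand": 1}, {"x": -0.004, "y": -0.001, "z": -0.001, "ax": 0, "ay": 0.004, "az": 0, "hand": 1}]}}

```text
time: 8.75
position: [0.4062, -0.282, 0.0414]
orientation: [[0.553, 0.001, -0.833], [0.833, -0.0, 0.553], [0.0, -1.0, -0.001]]
force: [-1.0, 0.1, 6.2]
finger_gap: 0.0146
```

```bash
python3 -c "
from h import *
rel(.570,-.0335,.2,1.36)"
```

```text
t 8.75 q [-0.61 -0.03 -0.33  1.27  0.   -1.59] p [ 0.4062 -0.282   0.0414] jaw 2.556 F [-1.   0.1  6.2] gap 0.0146
shift [ 0.2977 -0.1586  0.0008] rot [6.0000e-04 1.1958e+00 8.0000e-04]
```

Request:
{"name": "step_arm", "arguments": {"targets": [{"x": 0, "y": -0.03, "z": 0, "ax": 0, "ay": 0, "az": 0, "hand": 1}, {"x": 0, "y": -0.07, "z": 0, "ax": 0, "ay": 0, "az": 0, "hand": 1}, {"x": 0.03, "y": -0.1, "z": -0.005, "ax": 0, "ay": 0.13, "az": 0, "hand": 1}, {"x": 0.07, "y": -0.118, "z": -0.012, "ax": 0, "ay": 0.27, "az": 0, "hand": 1}, {"x": 0.11, "y": -0.118, "z": -0.02, "ax": 0, "ay": 0.41, "az": 0, "hand": 1}, {"x": 0.15, "y": -0.118, "z": -0.027, "ax": 0, "ay": 0.55, "az": 0, "hand": 1}, {"x": 0.19, "y": -0.118, "z": -0.034, "ax": 0, "ay": 0.69, "az": 0, "hand": 1}, {"x": 0.23, "y": -0.118, "z": -0.041, "ax": 0, "ay": 0.83, "az": 0, "hand": 1}, {"x": 0.27, "y": -0.118, "z": -0.048, "ax": 0, "ay": 0.97, "az": 0, "hand": 1}, {"x": 0.3, "y": -0.118, "z": -0.053, "ax": 0, "ay": 1.1, "az": 0, "hand": 1}]}}

```text
time: 9.75
position: [0.6174, -0.0594, 0.1591]
orientation: [[0.993, 0.001, 0.12], [-0.12, -0.0, 0.993], [0.001, -1.0, 0.0]]
force: [0.1, -0.5, -1.3]
finger_gap: 0.015
```

```bash
python3 -c "
from h import *
rel(.629,-.046,.16,1.36)"
```

```text
t 9.75 q [-0.1   0.24  0.19  1.52  0.    0.02] p [ 0.6174 -0.0594  0.1591] jaw 1.451 F [ 0.1 -0.5 -1.3] gap 0.015
shift [ 0.01   -0.0009  0.0147] rot [-0.0001  0.091   0.0006]
```

Request:
{"name": "step_arm", "arguments": {"targets": [{"x": 0.01, "y": -0.001, "z": 0.015, "ax": 0, "ay": 0.091, "az": 0, "hand": 1}, {"x": 0.01, "y": -0.001, "z": 0.015, "ax": 0, "ay": 0.091, "az": 0, "hand": 1}, {"x": 0.01, "y": -0.001, "z": 0.015, "ax": 0, "ay": 0.091, "az": 0, "hand": 1}]}}

```text
time: 10.05
position: [0.6289, -0.0456, 0.1596]
orientation: [[0.978, -0.0, 0.207], [-0.207, -0.0, 0.978], [-0.0, -1.0, -0.0]]
force: [-0.2, 1.1, -0.6]
finger_gap: 0.0148
```

Run:
```python
from h import *
rel(.57,-.0335,.12,1.36)
s=manip.read_state(); im,d=snap('wrist','w4'); P=wcloud(d,s)
R=np.array(s['orientation']); T=(P-np.array(s['position']))@R   # tool coords
r=np.hypot(P[...,0]-.57,P[...,1]+.0335)
c=P[(r<.03)&(P[...,2]>.038)&(P[...,2]<.044)]; print('collar',len(c),cv2.minEnclosingCircle(c[:,:2].astype(np.float32)),np.median(c[:,2]))
c=P[(r<.02)&(P[...,2]>.061)&(P[...,2]<.07)]; print('tip',len(c),c.mean(0),c.min(0),c.max(0))
b=P[(r<.07)&(P[...,2]>.034)&(P[...,2]<.0375)]; rc=cv2.minAreaRect(b[:,:2].astype(np.float32)); print('block',rc, np.radians(rc[2]))
# knob in hand, tool coords
for lo,hi in [(-.012,-.004),(.012,.023),(.0,.03)]:
    k=T[(np.hypot(T[...,0],T[...,2])<.04)&(T[...,1]>lo)&(T[...,1]<hi)]
    print('tool y',lo,hi,len(k),k.mean(0).round(4) if len(k) else '',k.min(0).round(4),k.max(0).round(4))
sk=T[(np.hypot(T[...,0],T[...,2])<.03)&(T[...,1]>.016)&(T[...,1]<.023)]
print('skirt',cv2.minEnclosingCircle(sk[:,[0,2]].astype(np.float32)),len(sk))
cv2.imwrite('pics/w4v.png',np.hstack([cv2.resize(im[:,:,::-1],(500,375)),cv2.resize(rect(P,im,.57,-.0335,.06,zr=(-.01,.08)),(300,375)[:1]*2) if 0 else cv2.copyMakeBorder(cv2.resize(rect(P,im,.57,-.0335,.06,zr=(-.01,.08)),(300,300)),0,75,0,0,cv2.BORDER_CONSTANT)]))
```

```text
t 10.05 q [-0.07  0.27  0.22  1.53 -0.    0.14] p [ 0.6289 -0.0456  0.1596] jaw 1.362 F [-0.2  1.1 -0.6] gap 0.0148
shift [-0.0601  0.0396 -0.0003] rot [ 0.0002  0.0023 -0.0004]
collar 2400 ((0.5710060596466064, -0.034132588654756546), 0.029833434149622917) 0.040516209755601114
tip 282 [ 0.57178578 -0.0338213   0.063703  ] [ 0.56622922 -0.04085441  0.061037  ] [ 0.57708334 -0.02729138  0.06627495]
block ((0.5730516314506531, -0.03420211747288704), (0.08953102678060532, 0.08938440680503845), 78.14732360839844) 1.3639280985880486
tool y -0.012 -0.004 1278 [-0.0075 -0.0083 -0.0002] [-0.0197 -0.012  -0.0214] [ 0.0328 -0.004   0.0207]
tool y 0.012 0.023 1822 [-0.0121  0.0188 -0.0002] [-0.0213  0.012  -0.0218] [0.0008 0.023  0.0219]
tool y 0.0 0.03 2978 [-0.0136  0.0165 -0.0001] [-0.0214  0.     -0.0218] [0.0008 0.03   0.0219]
skirt ((0.00010744560859166086, 7.858779281377792e-05), 0.02194598875939846) 1684
```

View pics/w4v.png

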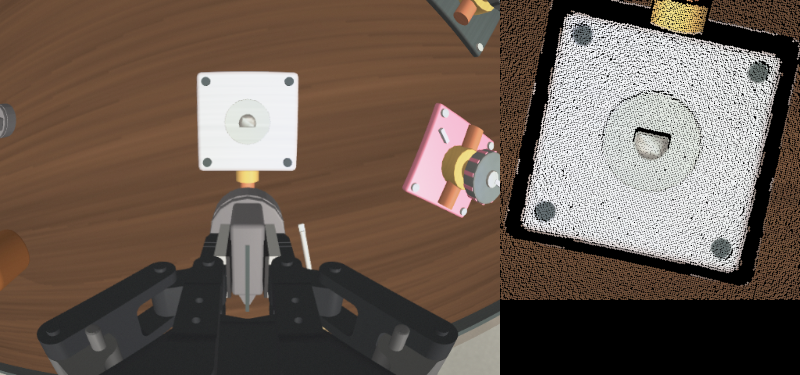

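Request:
{"name": "step_arm", "arguments": {"targets": [{"x": -0.03, "y": 0, "z": 0, "ax": 0, "ay": -0.002, "az": 0, "hand": 1}, {"x": -0.057, "y": 0.015, "z": 0, "ax": 0, "ay": -0.002, "az": 0, "hand": 1}, {"x": -0.057, "y": 0.034, "z": 0, "ax": 0, "ay": -0.002, "az": 0, "hand": 1}, {"x": -0.057, "y": 0.034, "z": 0, "ax": 0, "ay": -0.002, "az": 0, "hand": 1}, {"x": -0.057, "y": 0.034, "z": 0, "ax": 0, "ay": -0.002, "az": 0, "hand": 1}]}}

```text
time: 10.6
position: [0.5727, -0.035, 0.1264]
orientation: [[0.979, 0.0, 0.206], [-0.206, -0.0, 0.979], [0.0, -1.0, -0.0]]
force: [2.1, 0.5, -1.3]
finger_gap: 0.0147
```

```bash
python3 -c "
from h import *
rel(.573,-.0342,.0895,1.364)"
```

```text
t 10.6 q [-0.06  0.13 -0.    1.44 -0.    0.15] p [ 0.5727 -0.035   0.1264] jaw 1.363 F [ 2.1  0.5 -1.3] gap 0.0147
shift [0.0001 0.0369 0.0009] rot [ 0.0002 -0.0008  0.0002]
```

Request:
{"name": "step_arm", "arguments": {"targets": [{"x": 0, "y": 0.01, "z": 0.001, "ax": 0, "ay": 0, "az": 0, "hand": 1}, {"x": 0, "y": 0.018, "z": 0.001, "ax": 0, "ay": 0, "az": 0, "hand": 1}, {"x": 0, "y": 0.021, "z": 0.001, "ax": 0, "ay": 0, "az": 0, "hand": 1}, {"x": 0, "y": 0.024, "z": 0.001, "ax": 0, "ay": 0, "az": 0, "hand": 1}, {"x": 0, "y": 0.027, "z": 0.001, "ax": 0, "ay": 0, "az": 0, "hand": 1}, {"x": 0, "y": 0.03, "z": 0.001, "ax": 0, "ay": 0, "az": 0, "hand": 1}, {"x": 0, "y": 0.03, "z": 0.001, "ax": 0, "ay": 0, "az": 0, "hand": 1}]}}

```text
time: 11.3
position: [0.5727, -0.034, 0.096]
orientation: [[0.979, -0.0, 0.206], [-0.206, -0.0, 0.979], [-0.0, -1.0, -0.0]]
force: [0.2, 0.8, -0.6]
finger_gap: 0.0147
```

```bash
python3 -c "
from h import *
rel(.573,-.0342,.0895,1.364)"
```

```text
t 11.3 q [-0.06  0.14 -0.05  1.38 -0.    0.15] p [ 0.5727 -0.034   0.096 ] jaw 1.363 F [ 0.2  0.8 -0.6] gap 0.0147
shift [ 0.0003  0.0065 -0.0002] rot [ 0.0003 -0.0007 -0.0004]
```

Request:
{"name": "step_arm", "arguments": {"targets": [{"x": 0, "y": 0.002, "z": 0, "ax": 0, "ay": 0, "az": 0, "hand": 1}, {"x": 0, "y": 0.004, "z": 0, "ax": 0, "ay": 0, "az": 0, "hand": 1}, {"x": 0, "y": 0.006, "z": 0, "ax": 0, "ay": 0, "az": 0, "hand": 1}, {"x": 0, "y": 0.007, "z": 0, "ax": 0, "ay": 0, "az": 0, "hand": 1}, {"x": 0, "y": 0.008, "z": 0, "ax": 0, "ay": 0, "az": 0, "hand": 1}, {"x": 0, "y": 0.008, "z": 0, "ax": 0, "ay": 0, "az": 0, "hand": 1}, {"x": 0, "y": 0.008, "z": 0, "ax": 0, "ay": 0, "az": 0, "hand": 1}]}}

```text
time: 12.0
position: [0.5728, -0.034, 0.0883]
orientation: [[0.979, -0.0, 0.206], [-0.206, -0.0, 0.979], [-0.0, -1.0, -0.0]]
force: [-1.6, 0.4, 2.5]
finger_gap: 0.0151
```

Request:
{"name": "step_arm", "arguments": {"targets": [{"x": 0, "y": 0.001, "z": 0, "ax": 0, "ay": 0, "az": 0, "hand": 1}, {"x": 0, "y": 0.002, "z": 0, "ax": 0, "ay": 0, "az": 0, "hand": 1}, {"x": 0, "y": 0.003, "z": 0, "ax": 0, "ay": 0, "az": 0, "hand": 1}, {"x": 0, "y": 0.0035, "z": 0, "ax": 0, "ay": 0, "az": 0, "hand": 1}, {"x": 0, "y": 0.0035, "z": 0, "ax": 0, "ay": 0, "az": 0, "hand": 1}]}}

```text
time: 12.5
position: [0.5728, -0.034, 0.0849]
orientation: [[0.979, -0.0, 0.206], [-0.206, -0.0, 0.979], [0.0, -1.0, -0.0]]
force: [-2.2, 0.4, 4.4]
finger_gap: 0.0147
```

Run:
```python
from h import *
rel(.573,-.0342,.0843,1.364)
s=manip.read_state(); im,d=snap('wrist','w5'); P=wcloud(d,s); T=(P-np.array(s['position']))@np.array(s['orientation'])
b=P[(np.hypot(P[...,0]-.573,P[...,1]+.034)<.06)&(P[...,2]>.03)&(P[...,2]<.0385)]; print('block z',len(b),np.median(b[:,2]))
k=T[(abs(T[...,2])<.006)&(T[...,0]<0)&(T[...,0]>-.02)&(T[...,1]>-.02)&(T[...,1]<-.008)]; print('bar top tool y',len(k),np.median(k[:,1]) if len(k) else '')
k=T[(np.hypot(T[...,0],T[...,2])<.022)&(T[...,1]>.012)&(T[...,1]<.03)]; print('skirt top tool y',len(k),np.median(k[:,1]))
```

```text
t 12.5 q [-0.06  0.14 -0.07  1.36 -0.    0.15] p [ 0.5728 -0.034   0.0849] jaw 1.363 F [-2.2  0.4  4.4] gap 0.0147
shift [ 0.0002  0.0006 -0.0001] rot [ 0.0003 -0.0007  0.    ]
block z 15286 0.036442992294378605
bar top tool y 1758 -0.013059290279645197
skirt top tool y 2273 0.019210099377472402
```

Request:
{"name": "step_arm", "arguments": {"targets": [{"x": 0, "y": 0.0005, "z": 0, "ax": 0, "ay": 0, "az": 0, "hand": 1}, {"x": 0, "y": 0.001, "z": 0, "ax": 0, "ay": 0, "az": 0, "hand": 1}, {"x": 0, "y": 0.001, "z": 0, "ax": 0, "ay": 0, "az": 0, "hand": 1}]}}

```text
time: 12.85
position: [0.5728, -0.034, 0.084]
orientation: [[0.979, 0.0, 0.206], [-0.206, -0.0, 0.979], [0.0, -1.0, -0.0]]
force: [-2.8, 0.7, 6.1]
finger_gap: 0.0151
```

Run:
```python
from h import *
F=[]
for i in range(6): manip.camera('side'); F.append(manip.read_state()['force'])
print(np.mean(F,0),np.std(F,0)); rel(.573,-.0342,.0843,1.364)
```

```text
[-2.15693268 -0.08807707  5.481709  ] [0.34188676 0.33808009 0.73123618]
t 13.15 q [-0.06  0.14 -0.07  1.36 -0.    0.15] p [ 0.5728 -0.034   0.084 ] jaw 1.363 F [-2.8  0.2  4.4] gap 0.0147
shift [ 0.0002 -0.0003 -0.0001] rot [ 0.0002 -0.0007  0.0001]
```

Request:
{"name": "step_arm", "arguments": {"targets": [{"x": 0, "y": 0.0007, "z": 0, "ax": 0, "ay": 0, "az": 0, "hand": 1}, {"x": 0, "y": 0.0007, "z": 0, "ax": 0, "ay": 0, "az": 0, "hand": 1}, {"x": 0, "y": 0.0007, "z": 0, "ax": 0, "ay": 0, "az": 0, "hand": 1}]}}

```text
time: 13.45
position: [0.5728, -0.034, 0.0834]
orientation: [[0.979, 0.0, 0.206], [-0.206, -0.0, 0.979], [0.0, -1.0, -0.0]]
force: [-2.3, 0.2, 5.5]
finger_gap: 0.0152
```

Run:
```python
from h import *
F=[]
for i in range(8): manip.camera('side'); F.append(manip.read_state()['force'])
print(np.mean(F,0),np.std(F,0)); rel(.573,-.0342,.0843,1.364)
im,d=manip.camera('top'); im2,_=manip.camera('side'); s=manip.read_state(); im3,d3=manip.camera('wrist')
P=wcloud(d3,s); T=(P-np.array(s['position']))@np.array(s['orientation'])
k=P[(np.hypot(T[...,0],T[...,2])<.022)&(T[...,1]>.012)&(T[...,1]<.03)]; print('skirt top z',np.median(k[:,2]))
k=k[(k[:,2]>np.median(k[:,2])-.003)]; A=np.c_[k[:,:2]-k[:,:2].mean(0),np.ones(len(k))]; print('tilt',np.linalg.lstsq(A,k[:,2],rcond=None)[0])
cv2.imwrite('pics/f.png',np.hstack([cv2.resize(im3[:,:,::-1],(480,360)),cv2.resize(im[275:339,200:264,::-1],(320,360))]))
```

```text
[-2.64174528 -0.08585357  5.46326435] [0.56622589 0.35327708 0.38803562]
t 13.85 q [-0.06  0.14 -0.07  1.36 -0.    0.15] p [ 0.5728 -0.034   0.0834] jaw 1.363 F [-1.7  0.4  5. ] gap 0.0151
shift [ 0.0002 -0.0009 -0.0001] rot [ 0.0002 -0.0008  0.0002]
skirt top z 0.06424525163120881
tilt [-0.05292981  0.00996395  0.06473672]
```

View pics/f.png

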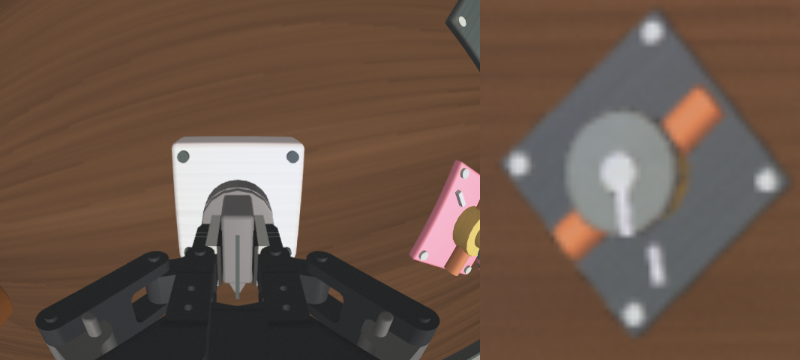

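```bash
python3 -c "
from plant import manip
print(manip.job_done()); s=manip.read_state(); print(s['time'],s['position'],s['force'],s['finger_gap'])"
```

```text
the job is handed in; nothing more can be done
None
the job is handed in; nothing more can be done
```

The job is handed in, with the gripper still holding the knob pressed in at about 14 s of the 70 s allowed. No verdict was reported.

- **Handwheel:** I turned it 2.23 rad counter-clockwise in one grasp, from about 0.37 to about 2.6 rad. The wrist camera and a final top view both show the rib in line with the mark.
- **Knob:** I took the one nearest the base and fitted it with the pointer towards the pipe stub. It met no resistance until the bore end reached the spindle tip, with the tool at about 0.089 m.
- **Press:** I pushed down to a tool height of 0.0834 m. From that height the spindle is about 5.6 mm in. The camera, from the top of the skirt, gives about 5.9 mm.
- **Grip:** The fingers held the knob at a 15 mm opening without slipping.

**Where the checks were less clear:**
- The upward force was about 5.5 N. With the knob's weight added, that suggests only about 4.6 mm of press, roughly 1 mm less than the height measurements, though still above the 4 mm needed. The spring figure is approximate and the force reading is noisy.
- There was a side force of about 2.6 N on the knob.
- A rough camera fit gave the knob's tilt as about 0.05 rad, within the 0.12 limit.
- I kept well clear of the stand, jar and screwdriver, but did not measure them again at the end.

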